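# Swing the stall mirror over to face the customers

## Robot

A 6-joint arm with a two-finger parallel gripper is mounted at the origin on a cart in front of the work surface, level with it; the furniture and walls round the work are solid. World frame = base frame: x ahead of the robot, y to its left, z up, the work surface at z = 0. Lengths are in m, angles in rad, forces in N, time in s.
With the tool pointing down it reaches from about 0.4 to 0.925 m from the base axis. Payload 3.4 kg.
Tool frame: the origin (TCP) lies at the centre of the arm's flange, where the gripper is bolted on; the fingertips stand 173 mm ahead of it and the grasp point (between the pads) lies 155 mm ahead of it; z points along the fingers, y is the line along which they close (so a half turn about z gives the same grasp; the last joint's range is limited). The gripper opens to 85 mm and grips with 20 to 120 N. Pads are 22 mm wide; open, the fingers measure 114 mm over their backs; the gripper's body (76 mm by 85 mm) begins 54 mm behind the grasp point. The pads swing forward as they close: fully open they stand 13 mm farther back than shut.
Start: joints at [-1.306, 0.307, 1.506, -0, 1.328, -0.073], TCP at [0.191, -0.542, 0.405] pointing down, gripper open.
Joint ranges: [-3.12, 3.12], [-1.05, 2.28], [0.14, 2.33], [-1.42, 4.57], [0.1, 2.73], [-2.68, 2.68]. Speed limits (rad/s): [2.57, 2.57, 3.14, 3.14, 3.14, 3.14].

## Interface

Orientations are given as [roll, pitch, yaw] about the fixed x, y, z axes, in that order (R = Rz(yaw) Ry(pitch) Rx(roll)).
In Python, from workcell import manip, jaws, vision, finish_job, sensors gives the robot as it stands. The module is installed in compiled form; this text tells all that it offers. Calls block until the motion is done:
- manip.goto(position, orientation): joint-space move of the TCP to a pose.
- manip.servo_line(position, attitude=None, feed=0.15, contact_N=None): straight line of the TCP; attitude=None keeps the orientation; feed is the mean speed in m/s. With contact_N (N) it stops when the force on the tool has changed by that much, and returns True; else False.
- manip.goto_joints(angles): joint-space move.
- jaws.command_gripper(opening, grasp_force=None): opening from 0.0 (shut) to 1.0 (fully open); grasp_force is the grip in N (None keeps the last); returns when the fingers have stopped.
- manip.hold(seconds).
- manip.solve_ik(position, orientation): joint angles nearest the present ones, or None.
- vision.read_camera(name): name is "side" or "top" or "wrist"; returns the picture (400x640x3 uint8, red, green, blue); there is no depth.
- vision.camera_info(name): a dict with "fovy" (degrees; the focal length in pixels is half the picture's height over the tangent of half this angle, whatever the lens; pixels are square), "cx", "cy" (the principal point, pixels), "R" (3x3) and "t" (3): a world point X has camera coordinates R X + t. Camera axes: x right, y down, z forward; pixel columns grow to the right and rows downward; lengths in m; the calibration is good to about 2 mm. A picture is of the moment at which its call begins: read the wrist's pose just before it. camera_info takes no time and is no camera call; for the wrist camera it gives the pose at the moment of the call.
A pose or a line that the arm cannot do raises manip.PlanningError and nothing moves.
- finish_job(): hands the job in; it is judged then, once.
Trained networks look in the newest picture that a camera, given by its name, has taken for a name from the list of things; names that differ only in an ending like _2 or _b are one class to them, and where a whole thing is asked for, a point or a joint stands for the part that bears it (a point fixed in the world has none). Each returns a list of dicts, best first, with "score" (0 to 1); they miss things now and then, are a little off and sometimes report something else, mostly with a low value. They report only what shows in the picture. A call takes as long as a camera call.
- vision.boxes_of(camera, query): "position" ([column, row] as shares, 0 to 1, of the picture: columns of its width, rows of its height, amid what is visible of it).
- vision.pinpoint(camera, query): "position" ([column, row] as shares, 0 to 1, of the picture: columns of its width, rows of its height: a listed point, or the origin of a listed thing).
Readings, each from a call of its own:
- sensors.get_time_s(): time.
- sensors.get_joint_pos(): joint angles.
- sensors.get_joint_vel(): joint speeds.
- sensors.get_joint_efforts(): joint torques, N m.
- sensors.get_position(): TCP position.
- sensors.get_tcp_rot(): TCP orientation.
- sensors.get_ft_force(): force on the tool from outside, world axes, zero at the start.
- sensors.get_torque(): the same for the moment, N m.
- sensors.get_grip_width(): opening from 0.0 (shut) to 1.0 (fully open).
- sensors.get_finger_force(): force on a finger pad.
Only numpy, scipy, OpenCV 4.12 (cv2) and the standard library are available. Lean on these libraries where they do the work, as an engineer would, in place of code of your own. Each camera call takes 0.05 s, during which the arm holds its last target. There are 200 camera calls.

## Task

The stall is opening and the little swing mirror on the table still stands with its wooden back to the customers' side, where the robot is. Turn it right over in its stand, pushing only, until the glass faces the robot's side and the mirror leans back about 15 degrees for a standing customer. Push gently and only on the wood so that the glass stays free of finger marks, do not lift the mirror, leave its stand where it is and do not disturb the things around it.

Things in the scene. Friction and masses are not known exactly. Their poses are not given: they have to be found in the camera images.
- mirror_stand: wooden stand of the swing mirror, loose, about 0.9 kg with the mirror: plank foot 120 (x) x 192 (y) x 16 mm, posts at y = -80 and +80 (24 x 16 mm, round tops 135 mm above the table) with the axle between them along y, 120 mm above the origin. Origin: centre of the foot's underside. Its -x axis points to the customers' side (the robot), z up
- mirror (a joint): angle of the mirror about the stand's +y axis, rad; growing, its top edge goes away from the robot. 0: upright, plywood back to the robot (starts within 0.45 of it); pi or -pi: upright, glass to the robot; pi + a or -pi + a: glass to the robot, leaning back by a. Turns from -3.8 to 3.8 between the posts; friction (0.05 N m) holds it wherever it is left
- mirror_middle (a point): middle of the framed mirror, on the axle; turns with it: x is where the glass looks, y along the axle, z to the edge that is on top at the start. Framed mirror 130 wide (y), 160 tall (z), 16 mm thick (8 either side of this point): flat plywood back on -x; on +x a darker wooden border 20 mm wide all round the sunken glass
- glass: the mirror glass, 90 (y) x 120 mm (z), inside the 20 mm wooden border, facing its own +x, its face 4 mm behind the face of the border and 4 mm in front of the mirror's mid-plane. Origin and axes as mirror_middle. Not to be touched
- earring_card: bystander: a large earring card on an easel, 26 x 70 x 80 mm tall, standing to the right of the mirror; origin at the centre of its underside
- rubber_stamp: bystander: a wooden rubber stamp with a turned knob, 32 x 48 x 67 mm tall, standing to the left of the mirror; origin at the centre of its underside
- tape_roll: bystander: a roll of paper tape lying flat, 52 mm across and 18 mm high, near the left front of the mirror; origin at the centre of its underside
- card_reader: bystander: a pocket card reader lying flat, 115 x 66 x 22 mm, further to the left of the mirror; origin at the centre of its underside

How it is judged:
At the end, for the whole second after the job is handed in: The mirror has been turned over in its stand: the glass faces the robot's side and looks slightly upward, the mirror leaning back between 6 and 24 degrees from upright, at rest; the stand stands flat within 30 mm of where it was, the bystanders within 20 mm (angle between glass's own z axis and vertical above 2.6 rad and angle between glass's own x axis and vertical between 1.152 and 1.466 rad and velocity of joint mirror between -0.05 and 0.05 rad/s and angle between mirror_stand's own z axis and vertical below 0.05 rad and distance of mirror_stand from where it was at the start of the episode below 0.03 m and distance of each of earring_card, rubber_stamp, tape_roll, card_reader from where it was at the start of the episode below 0.02 m); the robot touches nothing.
It fails at once if the glass is touched (contact force between any of the arm, the fingers and glass above 0.3 N).
It fails at once if the mirror is pushed or gripped hard (over 10 N) (contact force between the fingers and mirror_stand above 10 N).
It fails at once if the mirror's stand is lifted, tipped, or shoved more than 30 mm (height (world z) of mirror_stand above 0.012 m or angle between mirror_stand's own z axis and vertical above 0.25 rad or distance of mirror_stand from where it was at the start of the episode above 0.03 m).
It fails at once if the earring card is knocked over or shoved (angle between earring_card's own z axis and vertical above 0.5 rad or distance of earring_card from where it was at the start of the episode above 0.02 m).
It fails at once if the stamp, tape or card reader is shoved or lifted (distance of any of rubber_stamp, tape_roll, card_reader from where it was at the start of the episode above 0.02 m).
It also fails if it takes over 61 s, if anything falls off the work surface, if the arm or the gripper's body presses on something with over 40 N, if the wrist force passes 120 N, or if a joint passes its speed limit or range.

## Working session

There is one attempt and no reset: what is moved stays moved. The work goes in short steps, each a Python script; the robot and the scene stay as the last script left them, time stands still between calls to the robot, and variables do not carry over. Pictures are saved under pics/ and viewed, at most 10 in all, crops included, and the job is handed in when it is done.

```bash
mkdir -p pics; cat > h.py <<'E'
import numpy as np, cv2
from workcell import manip, jaws, vision, finish_job, sensors
def K(c):
    i=vision.camera_info(c); f=200/np.tan(np.radians(i["fovy"])/2)
    return f,i["cx"],i["cy"],np.array(i["R"]),np.array(i["t"])
def ray(c,px):
    f,cx,cy,R,t=K(c); d=R.T@np.array([(px[0]-cx)/f,(px[1]-cy)/f,1]); return -R.T@t,d
def onz(c,px,z):
    o,d=ray(c,px); return o+d*(z-o[2])/d[2]
def proj(c,X):
    f,cx,cy,R,t=K(c); p=R@np.array(X)+t; return np.array([cx+f*p[0]/p[2],cy+f*p[1]/p[2]])
def tri(a,pa,b,pb):
    o1,d1=ray(a,pa);o2,d2=ray(b,pb)
    s=np.linalg.lstsq(np.c_[d1,-d2],o2-o1,rcond=None)[0]
    p,q=o1+s[0]*d1,o2+s[1]*d2; return (p+q)/2,np.linalg.norm(p-q)
def snap(c,n):
    im=vision.read_camera(c); cv2.imwrite(f"pics/{n}.png",np.array(im)[:,:,::-1]); return im
E
python3 - <<'E'
from h import *
np.set_printoptions(precision=3,suppress=True)
for c in("side","top"):
    snap(c,c+"0"); o,d=ray(c,(320,200)); print(c,o,d)
P={}
for n in("mirror_stand","mirror_middle","earring_card","rubber_stamp","tape_roll","card_reader"):
    for c in("side","top"):
        r=vision.pinpoint(c,n)
        if r: P[n,c]=np.array(r[0]["position"])*[640,400]; print(n,c,P[n,c],r[0]["score"], onz(c,P[n,c],.12 if n=="mirror_middle" else 0))
    if (n,"side") in P and (n,"top") in P: print("  tri",tri("side",P[n,"side"],"top",P[n,"top"]))
print(sensors.get_time_s())
E
```

```text
side [-0.027  0.954  0.725] [ 0.427 -0.738 -0.522]
top [0.39  0.084 0.928] [ 0.144 -0.017 -0.989]
mirror_stand side [323.008 217.   ] 0.89 [0.509 0.007 0.   ]
mirror_stand top [342.912 214.32 ] 0.84 [0.487 0.01  0.   ]
  tri (array([0.494, 0.015, 0.009]), np.float64(0.017984066069122687))
mirror_middle side [329.088 186.   ] 0.78 [0.483 0.023 0.12 ]
mirror_middle top [342.08 207.2 ] 0.95 [0.491 0.021 0.12 ]
  tri (array([0.488, 0.019, 0.117]), np.float64(0.00679146862530325))
earring_card side [365.504 197.4  ] 0.54 [ 0.45  -0.158  0.   ]
earring_card top [398.592 229.88 ] 0.89 [ 0.445 -0.132  0.   ]
  tri (array([ 0.441, -0.129,  0.018]), np.float64(0.006290651148126488))
rubber_stamp side [287.68 244.08] 0.66 [0.525 0.169 0.   ]
rubber_stamp top [282.88 201.8 ] 0.64 [0.522 0.164 0.   ]
  tri (array([ 0.525,  0.166, -0.002]), np.float64(0.004800164057607233))
tape_roll side [348.992 244.4  ] 0.7 [0.383 0.086 0.   ]
tape_roll top [311.808 251.2  ] 0.52 [0.395 0.091 0.   ]
  tri (array([0.389, 0.089, 0.   ]), np.float64(0.012575861368842046))
card_reader side [281.792 296.12 ] 0.9 [0.426 0.341 0.   ]
card_reader top [211.2 243.8] 0.91 [0.417 0.345 0.   ]
  tri (array([0.42 , 0.345, 0.006]), np.float64(0.005770382715648622))
0.7
```

View pics/side0.png

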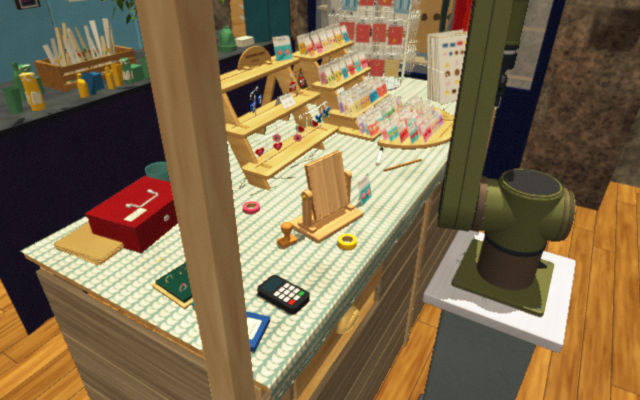

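View pics/top0.png

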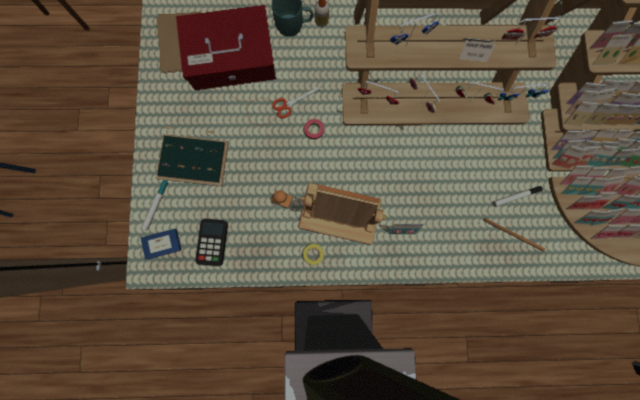

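The side and top views both show the stand at about (0.49, 0.02), with the foot's front edge running (300,228) to (375,242) in the top view, so yaw is about -0.2. A low shelf stands behind it to the right, with its front edge at row 123. My plan is to push only on the plywood back in the growing direction: from the front, then over the top, then from behind with the tool tilted.

```bash
python3 - <<'E'
from h import *
np.set_printoptions(precision=3,suppress=True)
for z in(0,.08): print("shelf",onz("top",(345,123),z),onz("top",(525,123),z))
a=onz("top",(300,228),.016);b=onz("top",(375,242),.016);print("front edge",a,b,np.linalg.norm(a-b),np.arctan2(*( (b-a)[:2]*[1,-1])))
im=cv2.imread("pics/top0.png")[165:255,260:440]; cv2.imwrite("pics/crop.png",cv2.resize(im,None,fx=4,fy=4,interpolation=cv2.INTER_CUBIC))
yaw=-.2
for zr in(0,np.pi/2):
  for p,t in(([.36,.02,.45],0),([.5,.02,.3],0),([.62,.0,.17],-.95),([.62,.02,.17],-.9)):
    # tilt about stand y : flange beyond
    from scipy.spatial.transform import Rotation as Ro
    R=Ro.from_euler('z',yaw)*Ro.from_euler('y',-t)*Ro.from_euler('x',np.pi)*Ro.from_euler('z',zr)
    rpy=R.as_euler('xyz'); print(zr,p,t,R.apply([0,0,1]),manip.solve_ik(p,rpy))
R=Ro.from_euler('z',yaw)*Ro.from_euler('x',np.pi)
manip.goto([.36,.02,.45],R.as_euler('xyz'))
snap("wrist","w1"); print(sensors.get_time_s(), sensors.get_joint_pos())
for n in("mirror_stand","mirror_middle"):
    for r in vision.pinpoint("wrist",n)[:1]:
        px=np.array(r["position"])*[640,400]; print(n,px,r["score"],onz("wrist",px,.12 if n[-1]=="e" else 0))
E
```

```text
shelf [ 0.732 -0.002  0.   ] [ 0.728 -0.489  0.   ]
shelf [0.703 0.006 0.08 ] [ 0.699 -0.44   0.08 ]
front edge [0.453 0.12  0.016] [ 0.415 -0.068  0.016] 0.19149023387538 -0.19995629632062725
0 [0.36, 0.02, 0.45] 0 [-0. -0. -1.] [-0.062 -0.044  1.816 -0.     1.37   1.709]
0 [0.5, 0.02, 0.3] 0 [-0. -0. -1.] [-0.044  0.313  1.803 -0.     1.025  1.726]
0 [0.62, 0.0, 0.17] -0.95 [-0.797  0.162 -0.582] [-0.095  0.869  1.298  0.091  1.92   1.663]
0 [0.62, 0.02, 0.17] -0.9 [-0.768  0.156 -0.622] [-0.069  0.854  1.313  0.108  1.869  1.684]
1.5707963267948966 [0.36, 0.02, 0.45] 0 [-0. -0. -1.] None
1.5707963267948966 [0.5, 0.02, 0.3] 0 [-0. -0. -1.] None
1.5707963267948966 [0.62, 0.0, 0.17] -0.95 [-0.797  0.162 -0.582] None
1.5707963267948966 [0.62, 0.02, 0.17] -0.9 [-0.768  0.156 -0.622] None
2.8667 [-0.063 -0.043  1.815 -0.     1.369  1.709]
mirror_stand [304.384  55.2  ] 0.55 [0.494 0.015 0.   ]
mirror_middle [293.12  34.6 ] 0.93 [0.494 0.018 0.12 ]
```

View pics/crop.png

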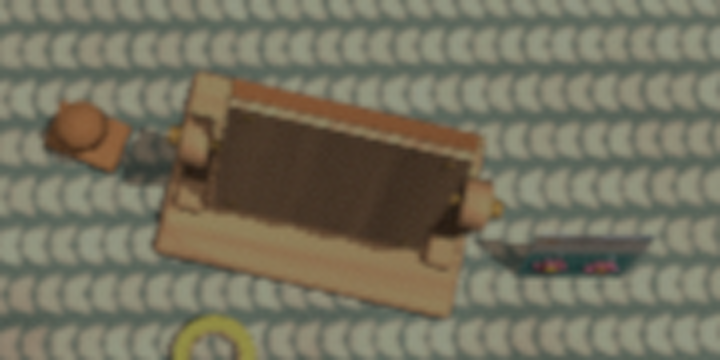

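View pics/w1.png

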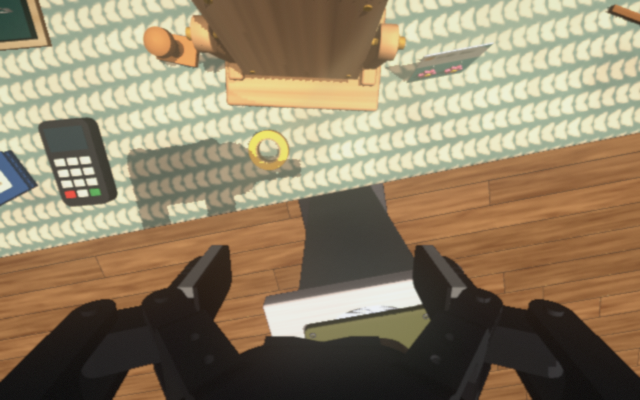

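Crop: the mirror's top edge runs about (317,191) to (379,204) in top-camera pixels, with the plywood towards the robot. In the wrist view the foot's front edge runs (228,105) to (380,110), which confirms the yaw and centre. I'll get the tilt, build the push path, and run the front part.

```bash
cat >> h.py <<'E'
from scipy.spatial.transform import Rotation as Ro
C=np.array([.493,.015,.12]); YAW=-.2; AZ=.05; YO=.02; H=.012; L=.173
def pose(deg,r=.06,gap=0.):
    """TCP pose that puts the fingertip corner on the plywood at radius r for mirror angle deg"""
    th=np.radians(deg); t=np.clip(.48*(th-np.radians(75)),0,1.0)
    z=np.array([np.sin(th),np.cos(th)]); n=np.array([-np.cos(th),np.sin(th)])   # (stand x, z)
    d=np.array([-np.sin(t),-np.cos(t)]); u=np.array([np.cos(t),-np.sin(t)])
    s=min((-H,H),key=lambda s:n@(s*u))
    tip=r*z+(.008+gap)*n-s*u
    ex=np.array([np.cos(YAW),np.sin(YAW),0]); ey=np.array([-np.sin(YAW),np.cos(YAW),0])
    T=C+tip[0]*ex+[0,0,tip[1]]+YO*ey
    R=Ro.from_euler('z',AZ)*Ro.from_euler('y',t)*Ro.from_euler('x',np.pi)
    return T-L*R.apply([0,0,1]),R.as_euler('xyz')
def sweep(a,b,step=5,feed=.06,cn=5,**k):
    n=max(1,int(round(abs(b-a)/step)))
    for g in np.linspace(a,b,n+1)[1:]:
        hit=manip.servo_line(*pose(g,**k),feed=feed,contact_N=cn)
        f=sensors.get_ft_force(); print(round(g),np.round(f,1),round(sensors.get_time_s(),1),"HIT" if hit else "")
        if hit: return False
    return True
E
python3 - <<'E'
from h import *
np.set_printoptions(precision=3,suppress=True)
p=onz("wrist",(228,105),.016);q=onz("wrist",(380,110),.016);m=(p+q)/2
y=np.arctan2((q-p)[0],-(q-p)[1]);print("wrist edge",np.linalg.norm(p-q),y,m+.06*np.array([np.cos(y),np.sin(y),0]))
f,cx,cy,R,t=K("wrist");print("cam pos",-R.T@t,sensors.get_position())
for d in range(-30,31,10):
    th=np.radians(d); X=C+.08*np.sin(th)*np.array([.98,-.2,0])+[0,0,.08*np.cos(th)]; print(d,proj("top",X))
for g in(-20,30,75,110,140,170,195): T,o=pose(g); print(g,T,o,manip.solve_ik(T,o))
E
```

```text
wrist edge 0.19104415616470233 -0.23298526579495393 [0.491 0.014 0.016]
cam pos [0.43  0.006 0.418] [0.36 0.02 0.45]
-30 [344.173 220.941]
-20 [345.493 214.596]
-10 [346.799 207.92 ]
0 [348.04  201.178]
10 [349.165 194.641]
20 [350.132 188.564]
30 [350.906 183.174]
-20 [0.458 0.043 0.347] [3.142 0.    0.05 ] [ 0.001  0.204  1.82  -0.     1.117  1.522]
30 [0.508 0.032 0.349] [3.142 0.    0.05 ] [-0.019  0.267  1.722 -0.     1.153  1.501]
75 [0.54  0.026 0.316] [3.142 0.    0.05 ] [-0.03   0.344  1.7   -0.     1.098  1.491]
110 [0.616 0.023 0.269] [3.142 0.293 0.05 ] [-0.024  0.564  1.459 -0.022  1.411  1.503]
140 [0.64  0.028 0.221] [3.142 0.545 0.05 ] [-0.012  0.715  1.338 -0.032  1.632  1.516]
170 [0.647 0.035 0.175] [3.142 0.796 0.05 ] [ 0.     0.849  1.257 -0.037  1.831  1.527]
195 [0.641 0.042 0.143] [3.142 1.    0.05 ] [ 0.01   0.941  1.22  -0.036  1.98   1.535]
```

```bash
sed -i 's/YAW=-.2;/YAW=-.21;/' h.py; python3 - <<'E'
from h import *
jaws.command_gripper(0.0)
manip.goto(*pose(-28)); print(sensors.get_ft_force())
ok=sweep(-28,75,step=8,feed=.05)
snap("side","s2"); snap("top","t2")
E
python3 - <<'E'
import cv2,numpy as np
a=cv2.imread("pics/s2.png")[120:260,230:400];b=cv2.imread("pics/t2.png")[140:280,250:420]
cv2.imwrite("pics/c2.png",np.hstack([cv2.resize(i,(396,326),interpolation=2) for i in(a,b)]))
E
```

```text
[0.34439539 0.35622843 0.58667679]
-20 [ 0.5 -0.5 -0. ] 4.7 
-12 [-0.2  0.  -0.6] 5.0 
-4 [-1.4  0.2 -0.3] 5.3 
4 [-0.2 -1.2 -0. ] 5.6 
12 [-0.3 -0.2 -0.2] 5.9 
20 [ 1.1 -0.3 -0.1] 6.3 
27 [0.4 0.2 0.3] 6.6 
35 [-0.6 -0.1  0. ] 6.9 
43 [ 1.3 -0.  -0.1] 7.2 
51 [-0.4  0.4  0.4] 7.5 
59 [-0.   0.4 -0. ] 7.8 
67 [ 0.6 -0.1  0.8] 8.2 
75 [-0.  -0.1  0.4] 8.5
```

View pics/c2.png

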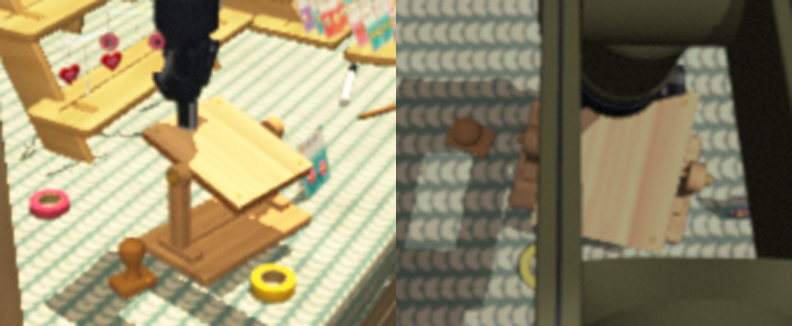

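The crop shows the mirror pushed to about 75°, with the finger on the far half of the plywood, the stand unmoved and the neighbours untouched. I'll continue over the top and round behind, slowing down near the end.

```bash
python3 - <<'E'
from h import *
ok=sweep(75,170,step=6,feed=.06) and sweep(170,186,step=4,feed=.03)
snap("side","s3"); snap("top","t3")
a=cv2.imread("pics/s3.png")[120:260,230:400];b=cv2.imread("pics/t3.png")[140:280,250:420]
cv2.imwrite("pics/c3.png",np.hstack([cv2.resize(i,(396,326),interpolation=2) for i in(a,b)]))
E
```

```text
81 [ 0.5  0.7 -0.4] 8.9 
87 [ 0.1  0.4 -0.2] 9.3 
93 [ 0.1 -0.4  0.6] 9.6 
99 [-0.3  0.4  0.5] 10.0 
105 [ 0.3 -0.2 -0.5] 10.7 
111 [ 0.3  0.7 -0.2] 11.0 
117 [-0.5  0.3 -1. ] 11.4 
122 [ 0.1  0.9 -0.5] 11.7 
128 [ 0.3 -1.  -0.3] 12.0 
134 [-0.   0.3  0.3] 12.3 
140 [1.2 0.6 0.3] 12.7 
146 [ 0.5 -0.1 -0.2] 13.0 
152 [-1.2 -0.3 -0.6] 13.3 
158 [-0.7 -0.1  0.3] 13.6 
164 [-0.9  0.4 -0.3] 13.9 
170 [-0.6 -1.1 -0.6] 14.2 
174 [-1.1  0.4 -0.2] 14.5 
178 [-0.6 -0.6 -0.3] 14.9 
182 [-0.5 -0.2 -0.1] 15.2 
186 [ 0.3 -1.1 -0.1] 15.5
```

View pics/c3.png

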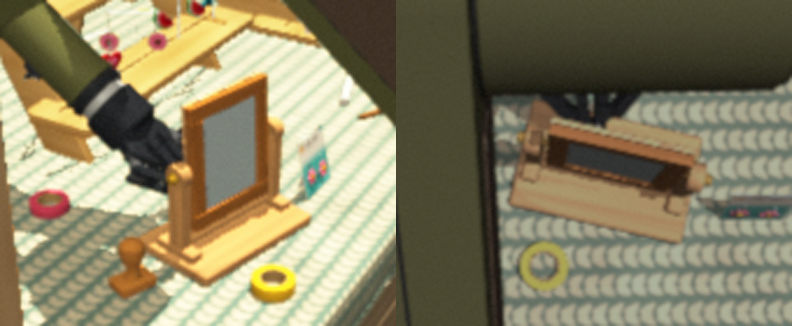

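The glass now faces the robot, near upright, and nothing has been disturbed. I'll do the last 9°, retrace the path to clear, and measure.

```bash
python3 - <<'E'
from h import *
if sweep(186,195,step=3,feed=.03):
    sweep(195,170,step=5,feed=.06); sweep(170,95,step=15,feed=.1)
    manip.servo_line([.58,.03,.46],[np.pi,0,AZ],feed=.12)
    manip.goto([.3,-.35,.45],[np.pi,0,-.8])
snap("side","s4"); snap("top","t4"); print(sensors.get_time_s())
a=cv2.imread("pics/s4.png")[120:260,230:400];b=cv2.imread("pics/t4.png")[165:255,290:400]
cv2.imwrite("pics/c4.png",np.hstack([cv2.resize(i,(396,326),interpolation=2) for i in(a,b)]))
for d in range(0,31,5):  # predicted new top-edge glass-side corners (y=+-.065) by lean
    th=np.radians(180+d); ex=np.array([np.cos(YAW),np.sin(YAW),0]); ey=np.array([-np.sin(YAW),np.cos(YAW),0])
    P=[C+(-.08*np.sin(th)+.008*np.cos(th))*ex+[0,0,-.08*np.cos(th)-.008*np.sin(th)]+s*.065*ey for s in(1,-1)]
    print(d,*[(proj(c,p)-o)*k for c,o,k in(("side",(230,120),(396/170,326/140)),("top",(290,165),(3.6,326/90))) for p in P])
E
```

```text
189 [0.5 1.3 0.2] 15.9 
192 [ 0.4 -0.   0.6] 16.2 
195 [ 0.1  0.1 -0.4] 16.4 
190 [ 0.9 -0.6  0.1] 16.7 
185 [-0.3  0.2  0.1] 16.9 
180 [ 0.1  1.  -0.3] 17.2 
175 [-0.9  0.4  0.2] 17.5 
170 [-0.8  0.4  0.2] 17.7 
155 [-0.3  0.4 -0.4] 18.1 
140 [ 1.3  0.1 -0.1] 18.5 
125 [-0.2 -0.4  0.1] 18.9 
110 [-0.3 -0.3  0.5] 19.4 
95 [-0.3  0.5 -1.4] 20.0 
23.3583
0 [193.68043928 108.95619282] [269.00932535  72.05825399] [ 93.21425288 122.52095114] [319.60711073 167.32151071]
5 [189.04698249 106.6455714 ] [264.45306826  70.01480645] [ 95.63023937 110.30522367] [321.83632596 155.05828902]
10 [184.44179412 104.84187088] [259.90259106  68.45270384] [98.03701035 98.27773107] [323.8707236 142.946766 ]
15 [179.90317289 103.55482341] [255.39574485  67.3801836 ] [100.41048039  86.55813494] [325.69086464 131.10764968]
20 [175.46799828 102.78923744] [250.96923622  66.80090047] [102.72724742  75.26093752] [327.28018343 119.6569144 ]
25 [171.17139104 102.54514178] [246.65828421  66.71405952] [104.96496865  64.49368182] [328.62520196 108.70396633]
30 [167.04642109 102.81798785] [242.49631945  67.11460186] [107.10269831  54.35537915] [329.71566335  98.35002846]
```

View pics/c4.png

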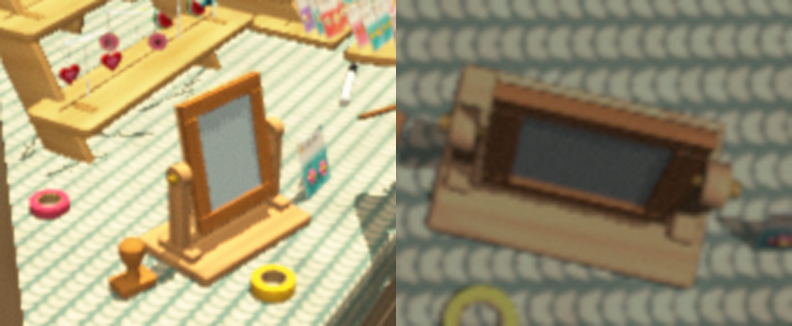

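Side view: the new top edge runs (178,104) to (260,72), which suggests a lean of about 10–15°. I'll tighten that using the glass corners in the top view, at crop pixels (124,118), (276,150), (119,178) and (259,205).

```bash
python3 - <<'E'
from h import *
np.set_printoptions(precision=0,suppress=True)
ex=np.array([np.cos(YAW),np.sin(YAW),0]); ey=np.array([-np.sin(YAW),np.cos(YAW),0])
def pt(d,x,y,z):
    th=np.radians(180+d); return C+(z*np.sin(th)+x*np.cos(th))*ex+[0,0,z*np.cos(th)-x*np.sin(th)]+y*ey
def draw(im,c,o,k,d,col):
    for x,y,z in((.004,.045,.06),(.008,.065,.08)):
        q=np.array([(proj(c,pt(d,x,a*y,b*z))-o)*k for a,b in((1,1),(-1,1),(-1,-1),(1,-1))])
        cv2.polylines(im,[np.round(q).astype(int)],True,col,1)
out=[]
for d in(7,13,19):
    for c,f,o in(("top","t4",(305,175)),("side","s4",(295,140))):
        k=4; o=np.array(o); im=cv2.imread(f"pics/{f}.png")[o[1]:o[1]+70,o[0]:o[0]+65] if c=="side" else cv2.imread(f"pics/{f}.png")[o[1]:o[1]+70,o[0]:o[0]+90]
        im=cv2.resize(im,None,fx=k,fy=k,interpolation=2)
        im=im[:280,:]; draw(im,c,o,k,d,(255,255,0)); out.append(cv2.resize(im,(260,280)) if c=="side" else cv2.resize(im,(260,202)))
top=np.hstack(out[::2]);side=np.hstack(out[1::2]); cv2.imwrite("pics/ov.png",np.vstack([top,side]))
print(proj("side",C+.06*0), proj("top",C))
E
```

```text
[327. 184.] [345. 206.]
```

View pics/ov.png

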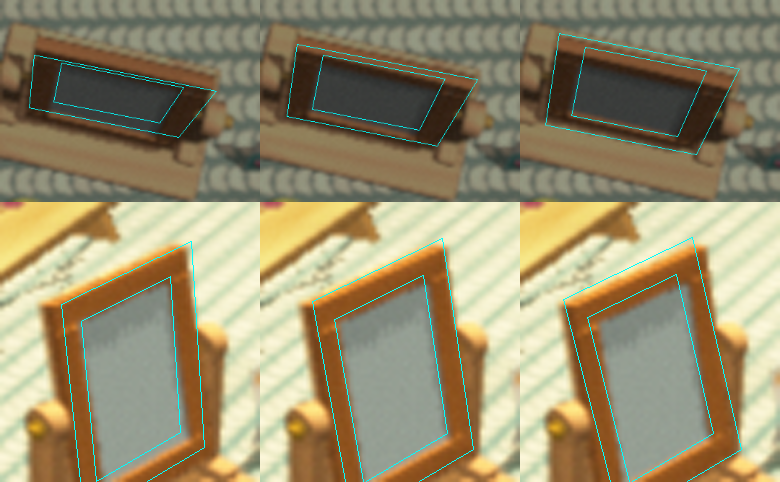

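The overlay for a 13° lean has the same shape as the frame and glass in both views, while 7° and 19° visibly don't. That is well within 6–24°, the stand and neighbours are in place, and the arm is clear.

```bash
python3 -c "
from h import *
print(sensors.get_time_s()); print(finish_job())"
```

```text
23.3583
the job is handed in; nothing more can be done
None
```

The mirror is turned over, glass to the robot's side and leaning back about 13° (estimated from the camera pictures), pushed only on the plywood back; in the pictures the stand and neighbours look unmoved, and I handed the job in at 23 s (it returned no verdict).

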